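# Load the slide holder under the viewing stage's spring clip

## Robot

A 6-joint arm with a two-finger parallel gripper is mounted at the origin on the work surface. World frame = base frame: x ahead of the robot, y to its left, z up, the work surface at z = 0. Lengths are in m, angles in rad, forces in N, time in s.
With the tool pointing down it reaches from about 0.325 to 0.75 m from the base axis. Payload 7.6 kg.
Tool frame: the origin (TCP) lies midway between the tips of the shut fingers; the grasp point (between the pads) lies 19 mm behind it; z points along the fingers, y is the direction in which the jaws open and shut (so a half turn about z gives the same grasp; the last joint's range is limited). The gripper opens to 85 mm and grips with 20 to 120 N. Pads are 22 mm wide; open, the fingers measure 114 mm over their backs; the gripper's body (76 mm by 85 mm) begins 54 mm behind the grasp point. The pads swing forward as they close: fully open they stand 13 mm farther back than shut.
Start: joints at [1.046, 0.052, 1.401, -0, 1.689, -0.07], TCP at [0.231, 0.472, 0.207] pointing down, gripper open.
Joint ranges: [-2.9, 2.9], [-0.91, 2.17], [0.12, 2.37], [-1.06, 4.2], [0.26, 2.73], [-2.93, 2.93]. Speed limits (rad/s): [2.57, 2.57, 3.01, 3.14, 3.14, 3.14].

## Interface

Orientations are given as a 3x3 rotation matrix whose columns are the frame's x, y, z axes.
In Python, from bench import * gives the robot as it stands.
- The arm moves only by the shell command python3 -m creep 'ROWS' [FORCE]. ROWS is JSON, a list that holds one entry, the list of rows, each a list of 7 numbers: the opening, from 0 (shut) to 1 (fully open), then the shift along the tool's x, y, z in mm, then the turn, a rotation vector about the tool's x, y, z in rad. A call has 1 to 8 rows; each row is the pose to reach, as a shift and turn from the pose commanded when the call began, along the tool's axes at that moment; what a row does not reach only later rows make up. A row lasts 1/10 s, in which the tool goes at most 50 mm and 8.59 degrees, less where a joint would pass 70% of its speed; a pose out of reach is approached as far as the arm can. A call with a gripper value outside its range is refused whole. The fingers move at their own pace and stop on an object; FORCE is the grip in N (left out, the last holds). Time passes only in rows, so rows that repeat a pose let the fingers close. It gives the time, the measured TCP pose, the force and the opening at its end, in the units of the state.
- get_state(): the state, without advancing time (a new reading comes with each control period).
- read_camera(name): name is "scene" or "top" or "wrist"; returns the picture (384x512x3 uint8, red, green, blue); there is no depth.
- camera_info(name): a dict with "K" (3x3 intrinsics, pixels), "world_to_cam" (4x4, takes a point from world to camera coordinates); the wrist camera has in their place "hand_eye" (4x4, takes a point from camera to tool coordinates, whose origin is the TCP and whose axes are the flange's). Camera axes: x right, y down, z forward; pixel columns grow to the right and rows downward; lengths in m; the calibration is good to about 2 mm. The wrist camera is an equidistant fisheye: a pixel r from the principal point sees the ray r / f radians off the axis. A picture is of the moment at which its call begins: read the wrist's pose just before it. camera_info takes no time and is no camera call.
- close_job(): hands the job in, once; it reports no verdict.
The state is a dict: "time_s": time; "joint_positions": joint angles; "dq": joint speeds; "effort": joint torques, N m; "eef_pos": TCP position; "ee_rot": TCP orientation; "wrist_force": force on the tool from outside, world axes, zero at the start; "ft_torque": the same for the moment, N m; "finger_gap": finger opening in m.
Only numpy, scipy, OpenCV 4.12 (cv2) and the standard library are available. Lean on these libraries where they do the work, as an engineer would, in place of code of your own. Each camera call takes 0.05 s, during which the arm holds its last target. There are 200 camera calls.

## Task

Load the purple slide holder into the viewing stage: press the orange bar of the spring clip down with one fingertip so that its dark steel foot rises, and while keeping it down, push the holder along its channel with the other fingertip, under the foot and fully home against the end stop. Keep the bar pressed until the holder is home, then let go and move clear, so that the clip comes down on the holder. Only push the holder, never pick it up, and leave the other things on the bench where they are.

Things in the scene. Friction and masses are not known exactly. Their poses are not given: they have to be found in the camera images.
- stage: Grey viewing stage fixed to the bench, 205 x 76 mm. Origin on the bench under it; x points along the channel to the end stop (the push direction), y to the orange bar's side, z up. The deck the holder slides on is 24 mm above the bench. Rails 6 mm high, inner faces at y = -26.5 and 26.5 mm. Hinge posts at x = -98 and 76 mm, y = 35 mm, 40 mm tall.
- stop_face (a point): Foot of the aluminium end stop's face, on the deck at mid-channel, at stage x = +80 mm; the stop is 14 mm high. The holder is home with its front edge against it, that is with its centre at stage x = +42 mm, over the lit white window.
- clip (a joint): Clip angle (rad) about its hinge line along the stage's x (y = 33, z = 36 mm). 0 = released, nothing under it: the foot solidly blocks the channel. Pressing the orange bar down raises it to the stop at 0.5 (foot over 14 mm above the deck). Above about 0.3 the holder passes freely; resting on the holder it reads about 0.23. It springs back when let go; about 7 N on the bar holds it fully down.
- clip_bar (a point): Middle of the top face of the clip's orange press bar; moves with it. The bar is a flat strip 125 mm long (stage x = -90 to +35 mm), 40 mm wide, beside the stage (stage y = 36 to 76 mm when pressed). Released, it slopes up outwards by 0.5 rad: its middle is 43 mm, its outer edge 53 mm above the bench. Fully pressed it is level, top 32 mm above the bench. A fingertip may slide along it.
- clip_foot (a point): Underside of the clip's round dark steel foot, at its near end, which faces the holder; 4 mm above the deck when released. The foot and its arm span stage x = +54 to +70 mm, y = 8 to 33 mm. While it is down the holder stops with its centre at stage x = +16 mm.
- carrier: Purple slide holder with a glass slide in it, loose, about 60 g, on the deck between the rails, short of the clip's foot. A plate 76 (x) x 50 x 9 mm with an upright ledge to push against along its rear edge (8 mm thick, 50 mm wide, top 20 mm above the underside, rear face at x = -38 mm). Origin at the centre of the underside, x points forward to the end stop.
- spare_carrier: White slide holder of the same shape lying on the bench beside the stage; leave alone.
- vial: Clear vial with white cap, 27 mm wide, 61 mm tall, origin under its centre; leave alone.
- tip_box: Pink tip box 87 x 122 x 56 mm, origin under its centre; leave alone.
- timer: White bench timer 60 x 60 x 18 mm, origin under its centre; leave alone.
- tube_rack: Blue tube rack with capped tubes, 75 x 170 mm, 72 mm tall, origin under its centre; leave alone.
- bottle: Glass bottle with maroon cap, 66 mm wide, 140 mm tall, origin under its centre; leave alone.
- beaker: Clear beaker 70 mm wide, 85 mm tall, origin under its centre; leave alone.
Mind the look-alikes: they are no part of the job. Of the things shaped like the stage, the grey one is meant.

How it is judged:
On the way, in this order (a step that is already met when the one before it is completed fails the run):
1. the clip is held open by a fingertip while the holder is still short of the foot (value of joint clip above 0.27 rad and contact force between the fingers and clip above 0.5 N and x of carrier in the frame of stage below 0.0175 m), for 0.1 s.
2. the holder is home against the end stop (within 3 mm) with the clip still held open by a fingertip (x of carrier in the frame of stage above 0.039 m and value of joint clip above 0.27 rad and contact force between the fingers and clip above 0.5 N), for 0.1 s.
At the end, for the whole second after the job is handed in: The holder lies flat in the channel within 3 mm of the end stop, at rest, with the released clip's foot resting on it (clip 0.17 to 0.28 rad, pressing with over 0.5 N) (x of carrier in the frame of stage above 0.039 m and z of carrier in the frame of stage below 0.027 m and angle between carrier's own z axis and vertical below 0.06 rad and value of joint clip between 0.17 and 0.28 rad and contact force between clip and carrier above 0.5 N and linear speed of carrier below 0.01 m/s); the robot touches nothing.
It fails at once if the holder is lifted off the deck (8 mm) or tipped (z of carrier in the frame of stage above 0.032 m or angle between carrier's own z axis and vertical above 0.25 rad).
It fails at once if the clip is let down onto the holder before it is home (x of carrier in the frame of stage between 0.02 and 0.036 m and value of joint clip below 0.25 rad).
It fails at once if another thing on the bench is moved by more than 20 mm (distance of any of spare_carrier, vial, tip_box, timer, tube_rack, bottle, beaker from where it was at the start of the episode above 0.02 m).
It also fails if it takes over 40 s, if anything falls off the work surface, if the arm or the gripper's body presses on something with over 40 N, if the wrist force passes 120 N, or if a joint passes its speed limit or range.

## Working session

There is one attempt and no reset: what is moved stays moved. The work goes in short steps, Python scripts to look and compute and a shell command to move; the robot and the scene stay as the last step left them, time stands still between calls to the robot, and variables do not carry over. Pictures are saved under pics/ and viewed, about 8 in all and at most 12, crops included, and the job is handed in when it is done.

```bash
mkdir -p pics
python3 - <<'E'
from bench import *
import cv2,numpy as np
for n in("scene","top"):
    im=read_camera(n); cv2.imwrite(f"pics/{n}0.png",im[:,:,::-1]); i=camera_info(n); print(n,np.round(i["K"],1).tolist(),np.round(i["world_to_cam"],4).tolist())
i=camera_info("wrist");print(i)
a=cv2.imread("pics/scene0.png");b=cv2.imread("pics/top0.png")
cv2.imwrite("pics/both.png",cv2.resize(b,(800,600),interpolation=cv2.INTER_CUBIC))
s=get_state();print(s["eef_pos"],s["ee_rot"],s["finger_gap"],s["time_s"])
E
```

```text
scene [[397.5, 0.0, 257.7], [0.0, 397.5, 193.6], [0.0, 0.0, 1.0]] [[0.5214, 0.8533, 0.0071, -0.279], [0.609, -0.3663, -0.7035, -0.2955], [-0.5977, 0.3711, -0.7107, 1.3529], [0.0, 0.0, 0.0, 1.0]]
top [[366.7, 0.0, 255.0], [0.0, 366.7, 192.9], [0.0, 0.0, 1.0]] [[0.0187, -0.9997, -0.0137, -0.0193], [-0.9983, -0.0179, -0.0549, 0.5609], [0.0546, 0.0147, -0.9984, 0.9395], [0.0, 0.0, 0.0, 1.0]]
{'K': array([[297.31863964,   0.        , 253.62460137],
       [  0.        , 297.31863964, 188.83521597],
       [  0.        ,   0.        ,   1.        ]]), 'hand_eye': array([[-1.85056691e-03, -9.54809313e-01, -2.97213310e-01,
         7.69186425e-02],
       [ 9.99998284e-01, -1.79108650e-03, -4.72447424e-04,
         4.15977286e-04],
       [-8.12375480e-05, -2.97213674e-01,  9.54810989e-01,
        -1.67481503e-01],
       [ 0.00000000e+00,  0.00000000e+00,  0.00000000e+00,
         1.00000000e+00]])}
[0.23046673 0.47138263 0.20646104] [[-8.98338476e-01  4.39303422e-01 -6.96902898e-04]
 [ 4.39303964e-01  8.98337683e-01 -1.19757266e-03]
 [ 9.99563693e-05 -1.38197780e-03 -9.99999040e-01]] 0.08542891120068678 0.1
```

View pics/both.png

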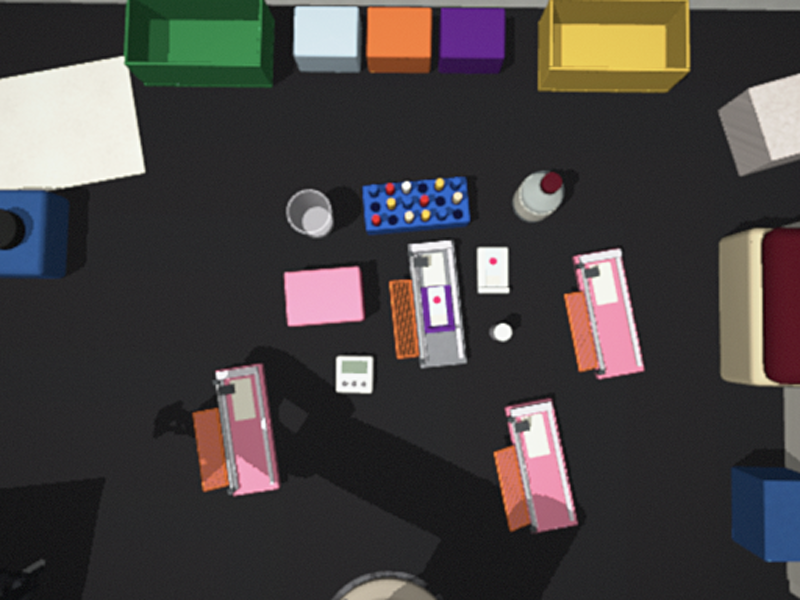

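View pics/scene0.png

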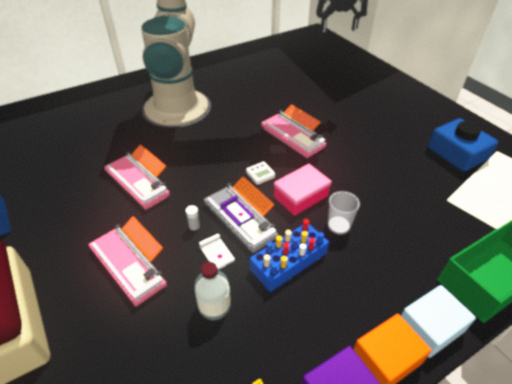

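The top view shows four stage-like things, by pixel in the 800x600 picture: a grey one at (437,305), and pink ones at (247,430), (540,465) and (608,313). The grey one is the stage meant, since it is grey and holds the purple holder at (437,308). The white spare is at (493,270). I'll measure it and confirm with an enlarged crop.

```bash
cat > h.py <<'E'
import numpy as np,cv2
from bench import *
def ray(n,uv,z):
    i=camera_info(n);T=np.linalg.inv(i["world_to_cam"]);uv=np.atleast_2d(uv).astype(float)
    d=np.c_[uv,np.ones(len(uv))]@np.linalg.inv(i["K"]).T@T[:3,:3].T
    o=T[:3,3];return o+d*((z-o[2])/d[:,2])[:,None]
def proj(n,P):
    i=camera_info(n);p=np.c_[np.atleast_2d(P),np.ones(len(np.atleast_2d(P)))]@np.array(i["world_to_cam"])[:3].T@np.array(i["K"]).T
    return p[:,:2]/p[:,2:]
E
python3 - <<'E'
from h import *
b=cv2.imread("pics/top0.png");hsv=cv2.cvtColor(b,cv2.COLOR_BGR2HSV)
x0,x1,y0,y1=235,310,145,245
def blob(lo,hi,z):
    m=cv2.inRange(hsv,lo,hi);k=np.zeros_like(m);k[y0:y1,x0:x1]=m[y0:y1,x0:x1]
    c=max(cv2.findContours(k,0,2)[0],key=cv2.contourArea);
    P=ray("top",c[:,0],z)[:,:2].astype(np.float32)*1000
    r=cv2.minAreaRect(P);print(cv2.contourArea(c),r,"\n",np.round(cv2.boxPoints(r)))
blob((115,80,40),(150,255,255),.033)
blob((3,120,80),(20,255,255),.043)
# grey stage: low saturation, bright
blob((0,0,75),(180,60,255),.027)
cv2.imwrite("pics/crop.png",cv2.resize(b[y0-5:y1+5,x0-10:x1+15],None,fx=5.4,fy=5.4,interpolation=cv2.INTER_CUBIC))
E
```

```text
208.5 ((549.7266235351562, -72.60453796386719), (74.6925277709961, 49.96897888183594), 7.605371475219727) 
 [[ 509.  -53.]
 [ 516. -102.]
 [ 590.  -92.]
 [ 583.  -43.]]
695.5 ((532.7205200195312, -17.722227096557617), (128.08204650878906, 37.83785629272461), 6.819187641143799) 
 [[467.  -7.]
 [471. -44.]
 [599. -29.]
 [594.   9.]]
2255.0 ((558.9723510742188, -71.43327331542969), (205.83229064941406, 77.1053695678711), 7.058950901031494) 
 [[ 452.  -46.]
 [ 462. -122.]
 [ 666.  -97.]
 [ 656.  -21.]]
```

View pics/crop.png

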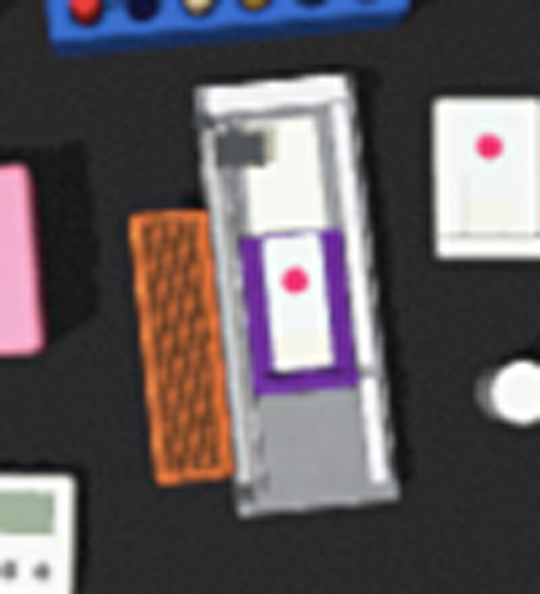

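The crop confirms the grey stage with the purple holder in it: bar on the left at (185,345), foot at (243,147), stop at the top around y=97. Foot, stop and bar positions put the stage origin about 8.5 mm ahead of the outline's centre. Next I work out the shift.

```bash
cat >> h.py <<'E'
from scipy.spatial.transform import Rotation as Rn
O=np.array([567.4,-70.4]);A=np.deg2rad(7.1)
def S2W(x,y): return O+np.array([[np.cos(A),-np.sin(A)],[np.sin(A),np.cos(A)]])@[x,y]
def W2S(p): return np.array([[np.cos(A),np.sin(A)],[-np.sin(A),np.cos(A)]])@(np.array(p)[:2]*1000-O)
def delta(x,y,z):
    s=get_state();R=np.array(s["ee_rot"]);p=np.array(s["eef_pos"])*1000
    xa=np.array([-np.cos(A),-np.sin(A),0]);za=np.array([0,0,-1.]);Rt=np.c_[xa,np.cross(za,xa),za]
    print("shift",np.round(R.T@(np.r_[S2W(x,y),z]-p),1),"turn",np.round(Rn.from_matrix(R.T@Rt).as_rotvec(),3),
     "stage",np.round(W2S(p/1000),1),"z",round(p[2],1),"F",np.round(s["wrist_force"],1),"M",np.round(s["ft_torque"],2),"gap",s["finger_gap"],"t",s["time_s"])
E
python3 -c "
from h import *
delta(-75,28,120)"
```

```text
shift [-462.6 -356.2   86.9] turn [-0.001 -0.    -0.579] stage [-267.4  579.3] z 206.5 F [ 0.2 -0.4 -1.1] M [-0.03 -0.02  0.03] gap 0.08542891120068678 t 0.1
```

```bash
python3 -m creep '[[[0.7,-32,-25,0,0,0,-0.05],[0.7,-66,-51,0,0,0,-0.1],[0.7,-100,-77,0,0,0,-0.15],[0.7,-134,-103,0,0,0,-0.2],[0.7,-168,-129,0,0,0,-0.25],[0.7,-202,-155,0,0,0,-0.3],[0.7,-236,-181,0,0,0,-0.35],[0.7,-270,-207,0,0,0,-0.4]]]'; python3 -c "
from h import *
delta(-75,28,110)"
```

```text
time_s: 0.9
eef_pos: [0.3825, 0.1654, 0.207]
ee_rot: [[-0.999, 0.053, -0.0], [0.053, 0.999, 0.0], [0.0, 0.0, -1.0]]
wrist_force: [0.8, 0.9, 0.7]
finger_gap: 0.0596
shift [-118.3 -211.4   97. ] turn [ 0.    -0.    -0.177] stage [-154.3  256.9] z 207.0 F [0.8 0.9 0.7] M [-0.02 -0.04 -0.06] gap 0.059635831982417516 t 0.9
```

```bash
python3 -m creep '[[[0.7,-20,-35,15,0,0,-0.03],[0.7,-40,-71,30,0,0,-0.06],[0.7,-60,-107,45,0,0,-0.09],[0.7,-80,-143,60,0,0,-0.12],[0.7,-100,-179,78,0,0,-0.15],[0.7,-118,-211,97,0,0,-0.177],[0.7,-118,-211,97,0,0,-0.177],[0.7,-118,-211,97,0,0,-0.177]]]'
python3 - <<'E'
from h import *
delta(-75,28,60)
for n in("wrist","top"): cv2.imwrite(f"pics/{n}1.png",read_camera(n)[:,:,::-1])
a=cv2.imread("pics/wrist1.png");b=cv2.imread("pics/top1.png")[140:250,200:320]
b=cv2.resize(b,(419,384),interpolation=cv2.INTER_CUBIC)
cv2.imwrite("pics/w1.png",cv2.resize(np.hstack([a[:,60:450],b]),(800,380)))
E
```

```text
time_s: 1.7
eef_pos: [0.488, -0.0504, 0.1093]
ee_rot: [[-0.993, -0.12, -0.002], [-0.12, 0.993, 0.001], [0.002, 0.001, -1.0]]
wrist_force: [0.2, -0.4, 0.2]
finger_gap: 0.0597
shift [-1.4 -1.7 49.3] turn [ 0.001 -0.002 -0.004] stage [-76.3  29.7] z 109.3 F [ 0.2 -0.4  0.2] M [ 0.02  0.03 -0.05] gap 0.05968987308701019 t 1.7
```

View pics/w1.png

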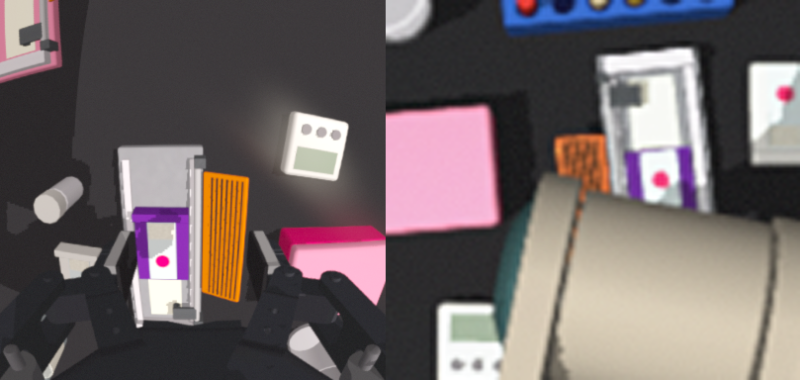

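The wrist view shows the holder's rear ledge at (160,209) and its front edge at (162,278), the rails on either side, and the bar from (225,173) to (225,298). The fingers straddle at the right spacing. I'll cross-check by casting wrist rays.

```bash
cat >> h.py <<'E'
def wray(u,v,z,s):
    i=camera_info("wrist");K=i["K"];H=i["hand_eye"];d=np.array([u-K[0,2],v-K[1,2]])/K[0,0];t=np.hypot(*d)
    r=np.r_[d/t*np.sin(t),np.cos(t)];R=np.array(s["ee_rot"]);o=np.array(s["eef_pos"])+R@H[:3,3];r=R@H[:3,:3]@r
    return o+r*((z-o[2])/r[2])
E
python3 - <<'E'
from h import *
s=get_state()
for nm,x,y,z in[("ledge rear L",133,209,.044),("ledge rear R",188,208,.044),("front L",137,278,.033),("front R",188,278,.033),("stage rear L",119,147,.03),("stage rear R",203,146,.03),("bar rear in",204,173,.036),("bar rear out",249,177,.053),("bar front out",239,301,.053),("foot rear",182,305,.035)]:
    p=wray(x/.989+60,y/.9896,z,s); print(nm,np.round(W2S(p),1))
E
```

```text
ledge rear L [-59.3 -19.4]
ledge rear R [-60.4  28.4]
front L [ 20.9 -24.2]
front R [19.8 27.6]
stage rear L [-111.4  -31.5]
stage rear R [-111.4   41.3]
bar rear in [-89.1  42.1]
bar rear out [-90.2  77.7]
bar front out [35.  77.6]
foot rear [54.1 21. ]
```

Both views agree on x, and the holder's rear is at about stage x = -58. Now down to just above the bar.

```bash
python3 -m creep '[[[0.7,0,0,20,0,0,0],[0.7,0,0,40,0,0,0],[0.7,0,0,50,0,0,0],[0.7,0,0,56,0,0,0],[0.7,0,0,60,0,0,0],[0.7,0,0,60,0,0,0]]]'; python3 -m creep '[[[0.7,0,0,4,0,0,0],[0.7,0,0,8,0,0,0],[0.7,0,0,10,0,0,0],[0.7,0,0,10,0,0,0]]]';python3 -c "
from h import *
delta(-75,30,30)"
```

```text
time_s: 2.4
eef_pos: [0.4887, -0.0499, 0.0505]
ee_rot: [[-0.993, -0.122, 0.0], [-0.122, 0.993, 0.0], [-0.0, -0.0, -1.0]]
wrist_force: [0.2, -0.5, -0.6]
finger_gap: 0.0599
time_s: 2.8
eef_pos: [0.4883, -0.05, 0.0398]
ee_rot: [[-0.993, -0.122, -0.001], [-0.122, 0.993, 0.0], [0.001, 0.0, -1.0]]
wrist_force: [-0.1, -0.5, -1.1]
finger_gap: 0.0596
shift [-1.   0.   9.8] turn [ 0.    -0.001 -0.002] stage [-76.  30.] z 39.8 F [-0.1 -0.5 -1.1] M [0.05 0.01 0.  ] gap 0.059635843128237456 t 2.8
```

```bash
python3 -m creep '[[[0.7,0,0,3,0,0,0],[0.7,0,0,5,0,0,0],[0.7,0,0,5,0,0,0]]]'
python3 - <<'E'
from h import *
delta(-75,30,30)
w=read_camera("wrist")[:,:,::-1]; b=read_camera("scene")[:,:,::-1][150:270,180:300]
cv2.imwrite("pics/w2.png",cv2.resize(np.hstack([w[60:384,100:420],cv2.resize(b,(324,324),interpolation=cv2.INTER_CUBIC)]),(800,402)))
E
```

```text
time_s: 3.1
eef_pos: [0.4883, -0.05, 0.0348]
ee_rot: [[-0.993, -0.122, -0.001], [-0.122, 0.993, 0.0], [0.001, 0.0, -1.0]]
wrist_force: [0.2, 0.7, -0.1]
finger_gap: 0.0594
shift [-1.  -0.   4.8] turn [ 0.    -0.001 -0.002] stage [-76.  30.] z 34.8 F [ 0.2  0.7 -0.1] M [ 0.01  0.   -0.05] gap 0.05936435615640367 t 3.1
```

View pics/w2.png

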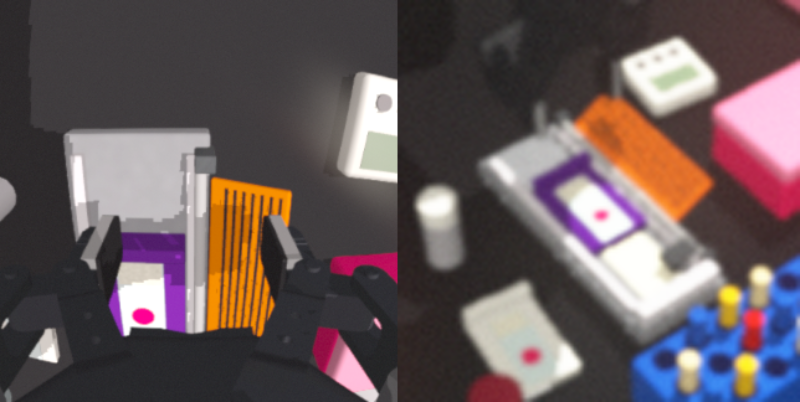

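Run:
```python
from h import *
i=camera_info("wrist");K=i["K"];H=i["hand_eye"]
for nm,X,Y,yt in[("L near",121,218,-.0297),("L far",100,218,-.0297),("R near",262,218,.0297),("R far",283,218,.0297),("Lbot in",96,268,-.0297)]:
    u,v=100+X/1.242,60+Y/1.242
    d=np.array([u-K[0,2],v-K[1,2]])/K[0,0];t=np.hypot(*d);r=H[:3,:3]@np.r_[d/t*np.sin(t),np.cos(t)];o=H[:3,3]
    print(nm,"@y",np.round((o+r*(yt-o[1])/r[1])*1000,1),"@z-4",np.round((o+r*(-.004-o[2])/r[2])*1000,1))
for y in(-8,67):
  for x in(-76,):
    for z in(32,39,45):
      p=np.r_[S2W(x,y),z]/1000; q=proj("scene",p)[0]; print(y,z,np.round([(q[0]-180)*2.7*1.242+398,(q[1]-150)*2.7*1.242]))
for x,y,z in[(-112,-38,24),(-112,38,24),(-90,67,53),(35,67,53)]:
      q=proj("scene",np.r_[S2W(x,y),z]/1000)[0]; print(x,y,z,np.round([(q[0]-180)*2.7*1.242+398,(q[1]-150)*2.7*1.242]))
```

```text
L near @y [  5.6 -29.7 -24.4] @z-4 [ -4.5 -34.   -4. ]
L far @y [ 22.3 -29.7 -58.4] @z-4 [ -4.8 -44.9  -4. ]
R near @y [ 10.2  29.7 -34.1] @z-4 [-4.7 36.2 -4. ]
R far @y [ 25.7  29.7 -65.5] @z-4 [-5.  47.1 -4. ]
Lbot in @y [ 10.1 -29.7 -70.4] @z-4 [-35.4 -50.6  -4. ]
-8 32 [530. 165.]
-8 39 [530. 159.]
-8 45 [529. 153.]
67 32 [610. 122.]
67 39 [610. 116.]
67 45 [609. 110.]
-112 -38 24 [471. 163.]
-112 38 24 [553. 120.]
-90 67 53 [598.  93.]
35 67 53 [702. 186.]
```

```bash
python3 -m creep '[[[0.7,0,0,3,0,0,0],[0.7,0,0,5,0,0,0],[0.7,0,0,5,0,0,0]]]';  python3 - <<'E'
from h import *
delta(-75,30,30)
b=read_camera("scene")[:,:,::-1][120:270,180:300]
cv2.imwrite("pics/s3.png",cv2.resize(b,(480,600),interpolation=cv2.INTER_CUBIC))
E
```

```text
time_s: 3.5
eef_pos: [0.4882, -0.05, 0.0297]
ee_rot: [[-0.993, -0.122, -0.001], [-0.122, 0.993, 0.0], [0.001, 0.0, -1.0]]
wrist_force: [0.0, -0.8, -0.0]
finger_gap: 0.06
shift [-1.1 -0.  -0.3] turn [ 0.    -0.001 -0.002] stage [-76.1  30. ] z 29.7 F [ 0.  -0.8 -0. ] M [-0.06 -0.05  0.05] gap 0.05998686145581986 t 3.5
```

View pics/s3.png

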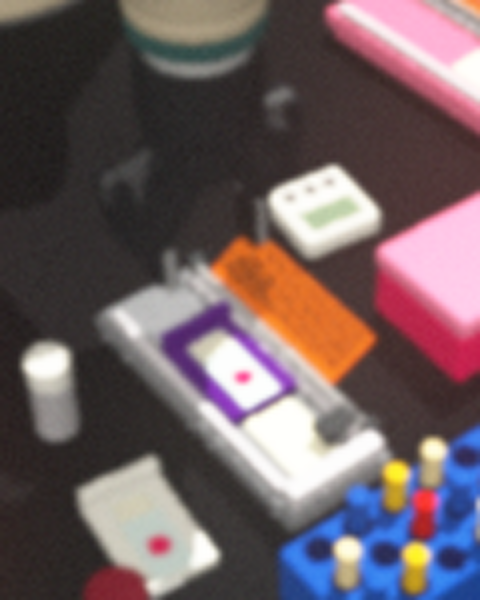

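No contact yet, so I keep creeping down with force and moment as the guide.

```bash
for k in 1 2; do python3 -m creep '[[[0.7,0,0,2,0,0,0],[0.7,0,0,4,0,0,0],[0.7,0,0,4,0,0,0]]]' >/dev/null;  python3 - <<'E'
from h import *
delta(-75,30,30)
E
done
python3 - <<'E'
from h import *
w=read_camera("wrist")[:,:,::-1];cv2.imwrite("pics/w4.png",cv2.resize(w[170:350,130:370],(800,600),interpolation=cv2.INTER_CUBIC))
E
```

```text
shift [-1.  -0.  -4.2] turn [ 0.    -0.001 -0.002] stage [-76.  30.] z 25.8 F [-0.7 -0.2 -0.2] M [ 0.02  0.01 -0.03] gap 0.0597492034519636 t 3.85
shift [-1.  -0.  -8.2] turn [ 0.    -0.001 -0.002] stage [-76.  30.] z 21.8 F [-0.7 -0.2  0.9] M [-0.04  0.01  0.01] gap 0.05964033498478462 t 4.15
```

View pics/w4.png

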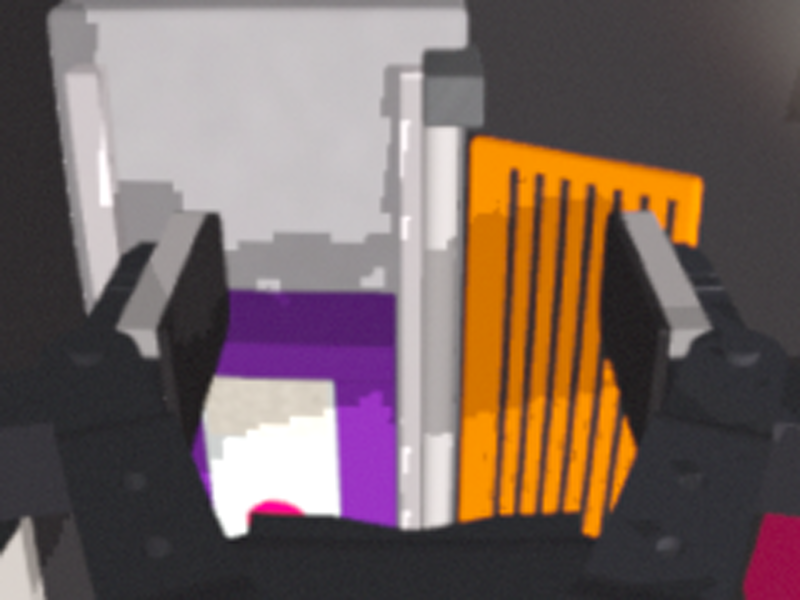

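The view shows the push tip at (195,215), inside the channel behind the ledge (rear edge at row 293). The press tip at (640,215) is over the bar. Continuing down.

```bash
for k in 1 2 3; do python3 -m creep '[[[0.7,0,0,2,0,0,0],[0.7,0,0,3,0,0,0],[0.7,0,0,3,0,0,0]]]' >/dev/null;  python3 - <<'E'
from h import *
delta(-75,30,30)
E
done
```

```text
shift [ -0.7   0.  -10.8] turn [ 0.     0.    -0.002] stage [-75.7  30. ] z 19.2 F [0.3 0.3 0.7] M [0.06 0.03 0.  ] gap 0.05952934963097776 t 4.5
shift [ -0.6   0.  -13.8] turn [ 0.     0.001 -0.002] stage [-75.6  30. ] z 16.2 F [0.6 0.6 1.6] M [ 0.15 -0.07 -0.05] gap 0.06012822345627241 t 4.8
shift [ -0.6  -0.  -16.8] turn [ 0.     0.    -0.002] stage [-75.6  30. ] z 13.2 F [1.5 1.7 3.9] M [ 0.29 -0.04 -0.07] gap 0.059799159767650545 t 5.1
```

```bash
for k in 1 2 3; do python3 -m creep '[[[0.7,0,0,2,0,0,0],[0.7,0,0,3,0,0,0],[0.7,0,0,3,0,0,0]]]' >/dev/null;  python3 - <<'E'
from h import *
delta(-75,30,30)
E
done
python3 - <<'E'
from h import *
w=read_camera("wrist")[:,:,::-1][170:350,130:370];b=read_camera("scene")[:,:,::-1][150:270,190:300]
cv2.imwrite("pics/w5.png",np.hstack([cv2.resize(w,(427,320),interpolation=cv2.INTER_CUBIC),cv2.resize(b,(350,320),interpolation=cv2.INTER_CUBIC)]))
E
```

```text
shift [ -0.6  -0.1 -19.8] turn [ 0.     0.    -0.002] stage [-75.6  30.1] z 10.2 F [0.4 1.4 4. ] M [ 0.39 -0.08  0.04] gap 0.05981162382156509 t 5.4
shift [ -0.6  -0.1 -22.8] turn [ 0.     0.    -0.002] stage [-75.6  30.1] z 7.2 F [1.9 2.8 4.8] M [ 0.59 -0.14 -0.08] gap 0.05983420379853933 t 5.7
shift [ -0.6   0.  -25.7] turn [ 0.     0.    -0.002] stage [-75.6  30. ] z 4.3 F [1.1 1.5 6.1] M [ 0.6  -0.05 -0.01] gap 0.059686046501820286 t 6.0
```

View pics/w5.png

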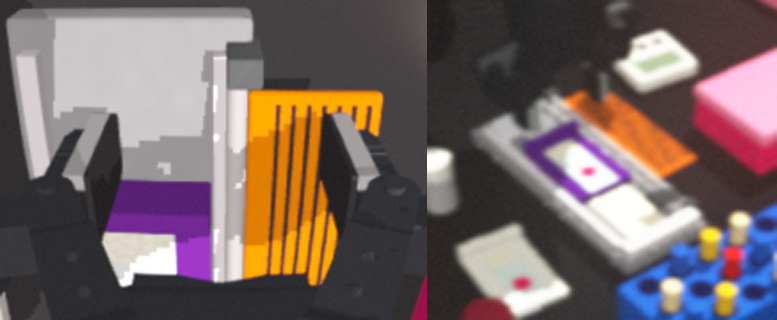

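The bar's rear edge is now level and the foot is clear of the window, so the clip is practically fully open at about 6 N. I press 1 mm more and push forward (tool -x).

```bash
python3 -m creep '[[[0.7,0,0,1,0,0,0],[0.7,-3,0,1,0,0,0],[0.7,-8,0,1,0,0,0],[0.7,-13,0,1,0,0,0],[0.7,-18,0,1,0,0,0],[0.7,-23,0,1,0,0,0],[0.7,-28,0,1,0,0,0],[0.7,-28,0,1,0,0,0]]]' >/dev/null;  python3 - <<'E'
from h import *
delta(-7,30,4)
w=read_camera("wrist")[:,:,::-1][170:350,130:370];b=read_camera("top")[:,:,::-1][145:235,235:320]
cv2.imwrite("pics/w6.png",np.hstack([cv2.resize(w,(427,320),interpolation=cv2.INTER_CUBIC),cv2.resize(b,(302,320),interpolation=cv2.INTER_CUBIC)]))
E
```

```text
shift [-41.4   0.5  -1.1] turn [-0.001 -0.002 -0.002] stage [-48.4  29.5] z 3.0 F [-2.9  0.2  7.2] M [0.22 0.48 0.07] gap 0.0596176700380822 t 6.9
```

View pics/w6.png

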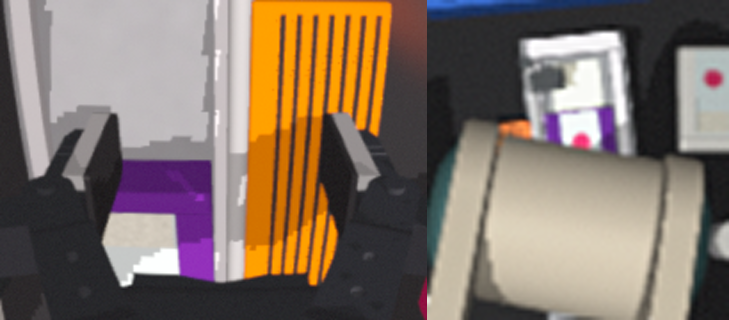

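The holder is moving with the fingertip (ledge now at row 160, against row 182 before) and the bar stays down. I continue.

```bash
python3 -m creep '[[[0.7,-5,0,0,0,0,0],[0.7,-10,0,0,0,0,0],[0.7,-15,0,0,0,0,0],[0.7,-20,0,0,0,0,0],[0.7,-25,0,0,0,0,0],[0.7,-30,0,0,0,0,0],[0.7,-30,0,0,0,0,0]]]' >/dev/null;  python3 - <<'E'
from h import *
delta(-7,30,4)
cv2.imwrite("pics/top7.png",read_camera("top")[:,:,::-1])
b=cv2.imread("pics/top7.png");m=cv2.inRange(cv2.cvtColor(b,cv2.COLOR_BGR2HSV),(115,80,40),(150,255,255))[145:245,235:310]
ys,xs=np.nonzero(m);k=ys<=ys.min()+1
p=ray("top",np.c_[xs[k]+235,ys[k]+145-.5],.033);print("front edge stage x",np.round([W2S(q) for q in p],1).tolist())
E
```

```text
shift [-11.4   0.6  -1. ] turn [-0.001 -0.002 -0.001] stage [-18.4  29.4] z 3.0 F [-2.1 -0.1  6.5] M [0.15 0.48 0.1 ] gap 0.05965620877615654 t 7.7
front edge stage x [[115.8, 64.9]]
```

```bash
for k in 1 2 3; do python3 -m creep '[[[0.7,-2,0,0,0,0,0],[0.7,-4,0,0,0,0,0],[0.7,-4,0,0,0,0,0]]]' >/dev/null;  python3 - <<'E'
from h import *
delta(-7,30,4)
E
done
```

```text
shift [-7.8  0.6 -1.1] turn [-0.001 -0.003 -0.002] stage [-14.8  29.4] z 2.9 F [-4.5 -0.5  6.2] M [0.1  0.72 0.15] gap 0.059823162374167384 t 8.05
shift [-3.8  0.6 -1.1] turn [-0.001 -0.003 -0.002] stage [-10.9  29.4] z 2.9 F [-4.   0.   5.7] M [0.13 0.77 0.15] gap 0.059695552536229726 t 8.35
shift [-1.   0.6 -1.2] turn [-0.    -0.006 -0.002] stage [-8.  29.4] z 2.8 F [-10.1  -1.4  10. ] M [-0.03  1.66 -0.02] gap 0.05963926913672281 t 8.65
```

```bash
python3 -m creep '[[[0.7,-2,0,0,0,0,0],[0.7,-2,0,0,0,0,0],[0.7,-2,0,0,0,0,0]]]' >/dev/null;  python3 - <<'E'
from h import *
delta(-7,30,4)
w=read_camera("scene")[:,:,::-1][150:270,190:300];b=read_camera("top")[:,:,::-1][145:235,235:320]
cv2.imwrite("pics/w8.png",np.hstack([cv2.resize(w,(400,436),interpolation=cv2.INTER_CUBIC),cv2.resize(b,(400,424),interpolation=cv2.INTER_CUBIC)[:436] if 0 else cv2.resize(b,(400,436),interpolation=cv2.INTER_CUBIC)]))
E
```

```text
shift [-0.9  0.6 -1.2] turn [ 0.    -0.011 -0.003] stage [-7.9 29.4] z 2.8 F [-20.1  -1.3  17. ] M [-0.19  3.24 -0.37] gap 0.05982742505285167 t 8.95
```

View pics/w8.png

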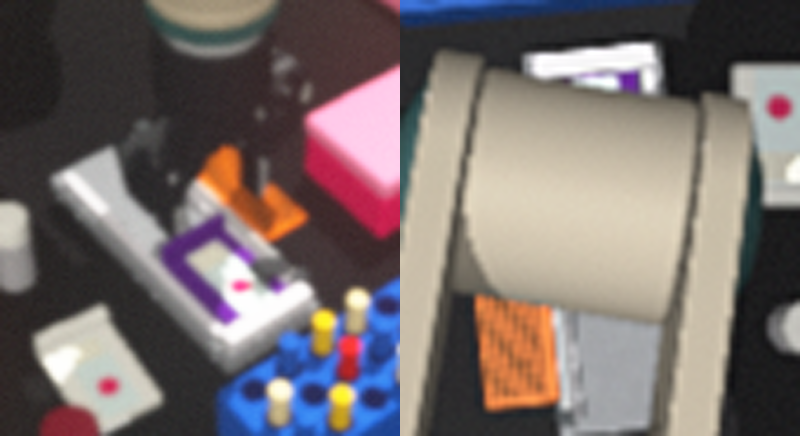

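The holder is home against the stop: the pushing force jumped to 20 N without further motion, and both views show it at the stop. Now I back off the ledge with the bar still down, then rise.

```bash
python3 -m creep '[[[0.7,3,0,0,0,0,0],[0.7,6,0,0,0,0,0],[0.7,8,0,0,0,0,0],[0.7,8,0,-5,0,0,0],[0.7,8,0,-12,0,0,0],[0.7,8,0,-20,0,0,0],[0.7,8,0,-30,0,0,0],[0.7,8,0,-45,0,0,0]]]' >/dev/null;python3 -m creep '[[[0.7,0,0,-25,0,0,0],[0.7,10,0,-60,0,0,0],[0.7,40,0,-100,0,0,0],[0.7,75,0,-140,0,0,0],[0.7,110,0,-160,0,0,0],[0.7,150,0,-170,0,0,0],[0.7,150,0,-170,0,0,0]]]';python3 - <<'E'
from h import *
w=read_camera("scene")[:,:,::-1][150:270,190:300];b=read_camera("top")[:,:,::-1];cv2.imwrite("pics/top9.png",b)
cv2.imwrite("pics/w9.png",np.hstack([cv2.resize(w,(400,436),interpolation=cv2.INTER_CUBIC),cv2.resize(b[145:235,235:320],(400,436),interpolation=cv2.INTER_CUBIC)]))
E
```

```text
time_s: 10.55
eef_pos: [0.4012, -0.061, 0.222]
ee_rot: [[-0.993, -0.121, 0.006], [-0.121, 0.993, -0.002], [-0.006, -0.003, -1.0]]
wrist_force: [0.4, 0.2, 0.0]
finger_gap: 0.0599
```

View pics/w9.png

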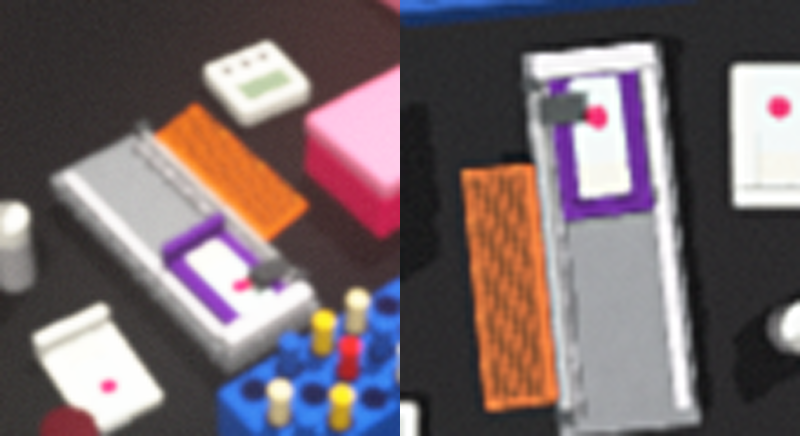

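The holder's front edge is at the stop (row 75 in the right picture) with the foot on it at (563,107). I make one numeric check against the first top view, then hand in.

Run:
```python
from h import *
for f in("top0","top9"):
    b=cv2.imread(f"pics/{f}.png");h=cv2.cvtColor(b,cv2.COLOR_BGR2HSV);m=cv2.inRange(h,(115,80,40),(150,255,255));m[:145]=0;m[245:]=0;m[:,:235]=0;m[:,310:]=0
    c=np.argwhere(m)[:,::-1];P=np.array([W2S(q) for q in ray("top",c,.033)]);P=P[abs(P[:,1])<28];print(f,np.percentile(P[:,0],[1,99]).round(1))
print(get_state()["wrist_force"]);close_job()
```

```text
top0 [-54.7  19. ]
top9 [ 3.5 77.9]
[0.67393211 0.76959313 0.50505567]
the job is handed in; nothing more can be done
```

The purple slide holder is home against the grey stage's end stop, with the released clip's foot resting on it. The job is handed in; it reports no verdict.

I pressed the orange bar down with one fingertip until it was level, at about 6–7 N. With the bar held down, the other fingertip pushed the holder under the raised foot to the stop. I then backed off the ledge, let the bar up and moved clear, about 10.6 s into the 40 s allowed.

**Last checks:**
- **Home position:** the pushing force rose to 20 N with no further movement. In the final top view the holder spans stage x of about 3.5 to 77.9 mm, against a nominal 4 to 80 mm. That puts it roughly 40.7 to 42 mm along, above the 39 mm limit.
- **Clip:** the final pictures show the foot lying on the holder. I could not read the clip angle or the foot's force directly.
- **Robot:** the wrist force is within its noise, so the arm is touching nothing.
- **Other things:** I sent no moves near them, and the ones in the final crops look undisturbed. I did not measure their positions.

**What disagreed:**
- The fingertips met the bar about 25 mm lower in TCP height than I expected, so I went down in small steps and relied on the force reading.
- Sideways, the wrist camera differed from the top camera by about 4 mm, which was harmless here.
- One colour measurement during the push picked up a stray pixel, and I ignored it.

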